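# Put a paint tin away through the rack's sprung flap

## Task

Put the yellow paint tin away in the green tin rack: stand it on the rack's plywood apron, then push it upright through the red sprung flap and along the lane until it presses the black cushion pad at the far end in by a few millimetres, never driving the pad back to its end. Then take the hand out so that the flap shuts behind the tin and the tin stays standing against the pad. Do not ram the rack, and leave the blue pot, the figure and the steel bowl alone.

Things in the scene. Friction and masses are not known exactly. Their poses are not given: they have to be found in the camera images.
- tin: Yellow paint tin with a white band and steel rims, an upright cylinder 62 mm across and 58 mm tall, 0.3 to 0.5 kg. Origin: centre of its underside; z up. It may turn about its axis, which means nothing. It starts standing on the bench, in the place of the blue pot in some starts.
- rack: Fixed green steel tin rack on a plywood base 15 mm thick, for one row of tins. x points along the lane, the way the tin is pushed, z up; origin on the bench under the middle of the closed flap: the lane's middle line is y = 0, its floor z = 15 mm. Lane: x = 0 to 225 mm, 74 mm wide between walls 6 mm thick whose tops are 36 mm above its floor (51 mm above the bench); it is open above, so that fingers can follow the tin.
- apron (a point): Where to stand the tin: on the middle of the open flat plywood apron (x = -100 to 0 in the rack's frame, 120 mm wide), 66 mm before the flap, on the apron's top face, 15 mm above the bench. Axes as the rack's. Two flared cheeks, 32 mm tall, from x = -34 to -2 narrow from 98 mm apart to the lane's width and guide the tin in.
- flap (a joint): Red sprung flap across the lane's mouth, 66 mm wide, 40 tall, 3 thick, top 46 mm above the lane's floor, on an upright pin at rack x = 0, y = +36 mm. Swings only inwards (rack +x): 0 shut, 1.5 rad wide open. Takes about 1.5 to 8 N, friction included, to push open with the tin, and rubs on the tin and then on what follows it. It can shut only when the tin's centre is past rack x = 97 mm and nothing else is in its swing.
- buffer (a joint): Travel (m) of the black sprung pad (60 mm wide, 40 tall) into the aluminium block that carries it in the lane: 0 at rest, 0.008 its end, 1.5 N per mm (6 N at 4 mm). The block is clamped elsewhere each time: the pad's face at rest is at rack x = 136 to 186 mm, not measured, to be found by feel. It ends the tin's way, beyond the flap's swing.
- pot: Blue glue pot with a white lid, 56 mm across, 65 mm tall, a bystander. Origin: centre of its underside.
- figure: Half-finished brown figure on a wooden base 100 x 80 x 20 mm, about 205 mm tall, a bystander. Origin: centre of its underside.
- bowl: Small steel bowl, 90 mm across, 35 mm tall, a bystander. Origin: centre of its underside.

How it is judged:
By the outcome, as a careful person would: the job done as asked, in the order asked, and still so for the second after the job is handed in, with the robot touching nothing.
It also fails if it takes over 69 s, if anything falls off the work surface, if the arm or the gripper's body presses on something with over 40 N, if the wrist force passes 120 N, or if a joint passes its speed limit or range.

## Robot

A 6-joint arm with a two-finger parallel gripper is mounted at the origin on the work surface. World frame = base frame: x ahead of the robot, y to its left, z up, the work surface at z = 0. Lengths are in mm, angles in degrees, forces in N, time in s.
With the tool pointing down it reaches from about 300 to 850 mm from the base axis. Payload 4.2 kg.
Tool frame: the origin (TCP) lies between the finger pads; the fingertips stand 22 mm ahead of it and the grasp point (between the pads) lies 3 mm ahead of it (env.finger_overhang is the distance from the TCP to the fingertips, in mm); z points along the fingers, y is the line along which they close (so a half turn about z gives the same grasp; the last joint's range is limited). The gripper opens to 91 mm and grips with 3 to 60 N. Pads are 32 mm wide; open, the fingers measure 118 mm over their backs; the gripper's body (76 mm by 178 mm) begins 60 mm behind the grasp point.
Start: joints at [-69.271, 18.312, 89.639, -0, 72.044, -1.146], TCP at [214.244, -533.611, 235.976] pointing down, gripper open.
Joint ranges: [-177.97, 177.97], [-48.28, 115.42], [12.27, 149.76], [-77.06, 257.06], [2.81, 150.46], [-146.56, 146.56]. Speed limits (degrees/s): [147.25, 147.25, 180, 180, 180, 180].

## Interface

Orientations are given as [roll, pitch, yaw] about the fixed x, y, z axes, in that order (R = Rz(yaw) Ry(pitch) Rx(roll)).
In Python, from workcell import state, cams, ticket, look_for, outline_of, env gives the robot as it stands.
- The arm moves only by the tool servo_tool, never from a script. Its argument "steps" is a list of rows, each a list of 3 entries, a list of its own where there are three numbers: the closure in counts, from 0 (fully open) to 255 (shut), then the shift along the tool's x, y, z in mm, then the turn, a rotation vector about the tool's x, y, z in rad. A call has exactly 10 rows; each row shifts and turns the commanded pose from where the row before left it, along the tool's axes as they then stand; what a row does not reach is not made up. A row lasts 1/10 s, in which the tool goes at most 50 mm and 8.59 degrees, less where a joint would pass 70% of its speed; a pose out of reach is approached as far as the arm can. A call with a gripper value outside its range is refused whole. The fingers move at their own pace and stop on an object; "squeeze" is the grip in N (left out, the last holds). Time passes only in rows, so rows that do not move let the fingers close, or fill a call up. It gives the time, the measured TCP pose, the force, the opening and the grip force at its end, in the units of the state.
- state(): the state, without advancing time (a new reading comes with each control period).
- cams.grab_frame(name): name is "side" or "top" or "wrist"; returns a dict with "color" (384x512x3 uint8, red, green, blue), "z_map" (384x512 float32, mm along the optical axis (not along the pixel's ray), 0 where there is no reading), "fovy" (degrees; the focal length in pixels is half the picture's height over the tangent of half this angle, whatever the lens; pixels are square), "cx", "cy" (the principal point, pixels), "eye" and "rotation" of the camera in the world; the wrist camera has in their place "tool_from_camera" (4x4, takes a point from camera to tool coordinates, whose origin is the TCP and whose axes are the flange's). Camera axes: x right, y up, looking along -z (the intrinsics and any distortion apply to the point x, -y, -z); pixel columns grow to the right and rows downward; lengths in mm; the calibration is good to about 2 mm. A picture is of the moment at which its call begins: read the wrist's pose just before it.
- ticket.job_done(): hands the job in; it is judged then, once.
Trained networks look in a picture, given as the dict that the camera call returned (one of the last four; its "shot" number tells which), for a name from the list of things; names that differ only in an ending like _2 or _b are one class to them, and where a whole thing is asked for, a point or a joint stands for the part that bears it (a point fixed in the world has none). Each returns a list of dicts, best first, with "confidence" (0 to 1); they miss things now and then, are a little off and sometimes report something else, mostly with a low value. They report only what shows in the picture. A call takes as long as a camera call.
- look_for(picture, thing): "at" ([column, row] in pixels, amid what is visible of it).
- outline_of(picture, thing): "pixels" (384x512 bool, what is visible of it) and "at" ([column, row] in pixels, amid what is visible of it).
The state is a dict: "time_s": time; "qpos": joint angles; "qvel": joint speeds; "effort": joint torques, N m; "ee_pos": TCP position; "ee_rot": TCP orientation; "force": force on the tool from outside, world axes, zero at the start; "torque": the same for the moment, N m; "gripper_width": finger opening in mm; "gripper_force": force on a finger pad.
Only numpy, scipy, OpenCV 4.12 (cv2) and the standard library are available. Lean on these libraries where they do the work, as an engineer would, in place of code of your own. Each camera call takes 0.05 s, during which the arm holds its last target. There are 200 camera calls.

## Working session

There is one attempt and no reset: what is moved stays moved. The work goes in short steps, Python scripts to look and compute and a tool call to move; the robot and the scene stay as the last step left them, time stands still between calls to the robot, and variables do not carry over. Pictures are saved under pics/ and viewed, at most 10 in all, crops included, and the job is handed in when it is done.

Besides the shell and the picture viewer there is one more tool, called after "Request:" as a command line: name --argument value ..., lists and objects as JSON in quotes. servo_tool: Moves the arm, as the interface text tells. Its arguments: {"type":"object","properties":{"steps":{"type":"array","items":{"type":"array"}},"squeeze":{"type":"number"}},"required":["steps"]}

```bash
mkdir -p pics
cat > h.py <<'E'
import numpy as np, cv2
from workcell import state, cams, ticket, look_for, outline_of, env
from scipy.spatial.transform import Rotation as R
def cloud(p, T=None):
    h,w=p['z_map'].shape; f=h/2/np.tan(np.radians(p['fovy'])/2)
    v,u=np.mgrid[:h,:w]; z=p['z_map'].astype(float)
    c=np.stack([(u-p['cx'])/f*z,-(v-p['cy'])/f*z,-z],-1)
    if 'eye' in p: return c@np.array(p['rotation']).T+np.array(p['eye'])
    s=T; M=np.array(p['tool_from_camera']); t=c@M[:3,:3].T+M[:3,3]
    Rt=R.from_euler('xyz',s['ee_rot'],degrees=True).as_matrix()
    return t@Rt.T+np.array(s['ee_pos'])
def save(p,n): cv2.imwrite('pics/'+n,cv2.cvtColor(p['color'],cv2.COLOR_RGB2BGR))
E
python3 - <<'E'
from h import *
s=state(); print({k:np.round(v,2) for k,v in s.items()}, env.finger_overhang)
ims=[]
for n in ['top','side']:
    p=cams.grab_frame(n); C=cloud(p); ims.append(p['color'])
    print(n,[k for k in p], p.get('fovy'),np.round(p['eye']))
    for t in ['tin','rack','flap','buffer','pot','figure','bowl']:
        for o in outline_of(p,t)[:2]:
            m=o['pixels']&(p['z_map']>0); P=C[m]
            if len(P)>5: print(t,round(o['confidence'],2),np.round(o['at']),len(P),'med',np.round(np.median(P,0)),'lo',np.round(np.percentile(P,2,0)),'hi',np.round(np.percentile(P,98,0)))
cv2.imwrite('pics/a.png',cv2.resize(cv2.cvtColor(np.vstack(ims),cv2.COLOR_RGB2BGR),(400,600)))
cv2.imwrite('pics/top.png',cv2.cvtColor(cv2.resize(ims[0],(800,600)),cv2.COLOR_RGB2BGR))
cv2.imwrite('pics/side.png',cv2.cvtColor(cv2.resize(ims[1],(800,600)),cv2.COLOR_RGB2BGR))
E
```

```text
{'time_s': np.float64(0.0), 'qpos': array([-69.27,  18.35,  89.71,  -0.  ,  72.04,  -1.15]), 'qvel': array([-0.02, -0.05,  0.03,  0.03,  0.02, -0.07]), 'effort': array([ -0.  , -41.25, -23.2 ,   0.07,   0.05,  -0.  ]), 'ee_pos': array([ 214.06, -533.16,  235.12]), 'ee_rot': array([-179.9 ,   -0.  ,   21.88]), 'force': array([ 0.86,  0.2 , -0.4 ]), 'torque': array([ 0.02, -0.04, -0.03]), 'gripper_force': np.float64(0.0), 'gripper_width': np.float64(91.16)} 22.0Traceback (most recent call last):
  File "<stdin>", line 5, in <module>
  File "h.py", line 8, in cloud
    if 'eye' in p: return c@np.array(p['rotation']).T+np.array(p['eye'])
                          ~~~~~~~~~~~~~~~~~~~~~~~~~~~^~~~~~~~~~~~~~~~~~~
ValueError: operands could not be broadcast together with shapes (384,512) (3,)
```

```bash
sed -i "s/return c@np.array(p\['rotation'\]).T/return c@R.from_euler('xyz',p['rotation'],degrees=True).as_matrix().T/" h.py
python3 - <<'E'
from h import *
ims=[]
for n in ['top','side']:
    p=cams.grab_frame(n); C=cloud(p); ims.append(p['color'])
    print(n,{k:v for k,v in p.items() if k not in('color','z_map')})
    for t in ['tin','rack','flap','buffer','pot','figure','bowl']:
        for o in outline_of(p,t)[:2]:
            m=o['pixels']&(p['z_map']>0); P=C[m]
            if len(P)>5: print(t,round(o['confidence'],2),np.round(o['at']),len(P),'med',np.round(np.median(P,0)),'lo',np.round(np.percentile(P,2,0)),'hi',np.round(np.percentile(P,98,0)))
cv2.imwrite('pics/top.png',cv2.cvtColor(cv2.resize(ims[0],(800,600)),cv2.COLOR_RGB2BGR))
cv2.imwrite('pics/side.png',cv2.cvtColor(cv2.resize(ims[1],(800,600)),cv2.COLOR_RGB2BGR))
E
```

```text
top {'fovy': 44.13896074720752, 'cx': 256.6326393659611, 'cy': 189.8278086105305, 'eye': array([ 367.55804129,   52.60273943, 1485.02051126]), 'rotation': array([  8.5782    ,  -0.5475953 , -91.63938357]), 'shot': 2}
tin 0.83 [367. 175.] 392 med [ 620. -310.   57.] lo [ 594. -342.    6.] hi [ 650. -285.   65.]
rack 0.66 [269. 204.] 3414 med [548.  -5.  16.] lo [ 493. -151.    8.] hi [616. 160.  64.]
flap 0.53 [285. 198.] 51 med [555. -59.  55.] lo [522. -66.  14.] hi [585. -54.  71.]
pot 0.54 [372. 227.] 319 med [ 455. -317.   63.] lo [ 431. -345.    8.] hi [ 480. -298.   71.]
figure 0.65 [133. 180.] 1068 med [621. 410. 115.] lo [586. 373.   9.] hi [665. 465. 201.]
bowl 0.95 [315. 131.] 585 med [ 774. -159.   17.] lo [ 729. -195.    1.] hi [ 809. -120.   38.]
side {'fovy': 44.001934597677476, 'cx': 261.74613218339766, 'cy': 191.26865998755162, 'eye': array([-137.26877956, 1066.72794139, 1030.42450625]), 'rotation': array([  52.54688793,    1.10900611, -144.83230313]), 'shot': 3}
tin 0.61 [309. 154.] 306 med [ 617. -295.   43.] lo [ 594. -336.   -1.] hi [ 650. -280.   63.]
rack 0.57 [278. 205.] 2170 med [539.  30.  25.] lo [ 487. -150.    2.] hi [611. 171.  65.]
flap 0.75 [290. 185.] 146 med [558. -57.  43.] lo [527. -64.  23.] hi [587. -49.  63.]
pot 0.61 [351. 163.] 283 med [ 450. -307.   43.] lo [ 431. -343.    4.] hi [ 478. -293.   69.]
figure 0.77 [176. 256.] 1715 med [619. 439.  94.] lo [582. 373.   1.] hi [690. 475. 200.]
bowl 0.55 [256. 154.] 284 med [ 775. -166.   23.] lo [ 728. -194.    3.] hi [ 808. -111.   38.]
```

View pics/top.png

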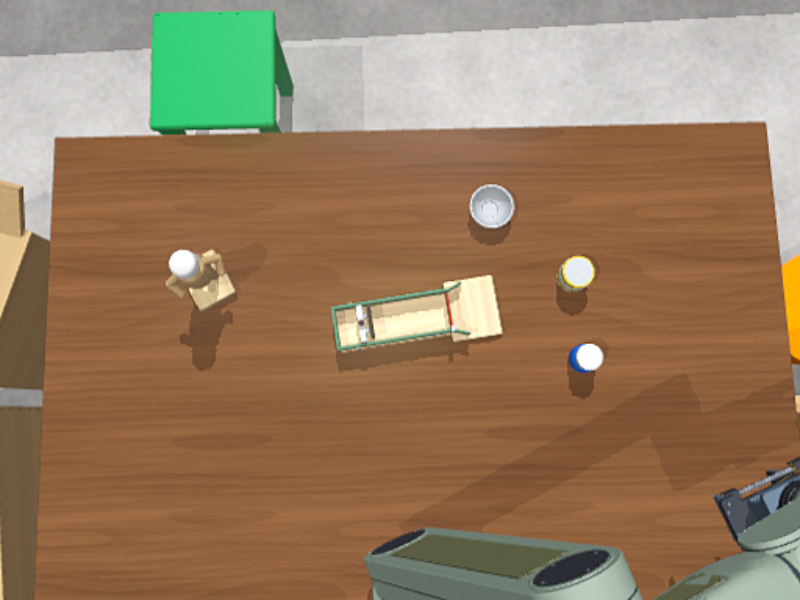

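View pics/side.png

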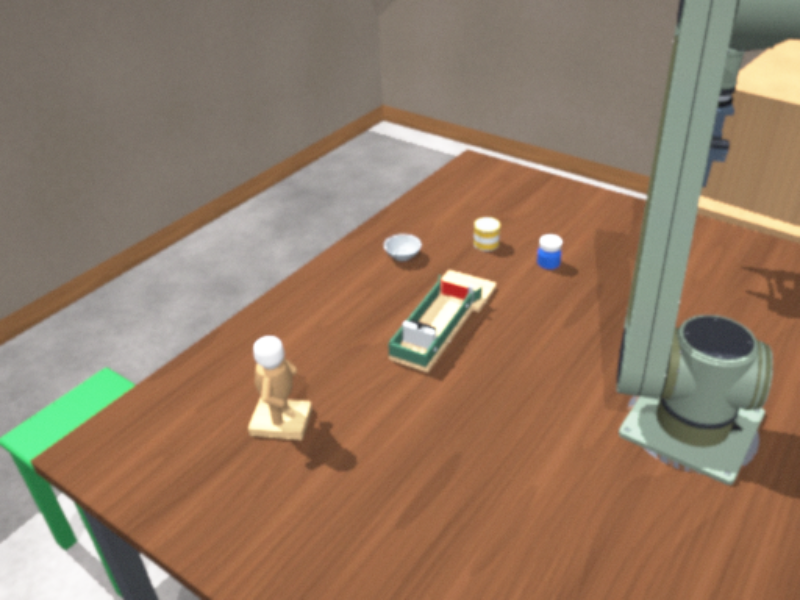

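Run:
```python
from h import *
for n in ['top','side']:
    p=cams.grab_frame(n); C=cloud(p)
    o=outline_of(p,'tin')[0]; m=o['pixels']&(p['z_map']>0); P=C[m]; T=P[P[:,2]>50]
    (c,r)=cv2.minEnclosingCircle(T[:,:2].astype(np.float32)); print('tin',c,r,T.mean(0))
    o=outline_of(p,'rack')[0]; m=o['pixels']&(p['z_map']>0); P=C[m]; 
    print('rect',cv2.minAreaRect(P[:,:2].astype(np.float32)))
    W=P[(P[:,2]>42)&(P[:,2]<58)]
    print('wall rect',len(W),cv2.minAreaRect(W[:,:2].astype(np.float32)))
s=state()
print(np.round(s['ee_pos']),s['ee_rot'])
p=cams.grab_frame('wrist'); print(np.round(p['tool_from_camera'],2),p['fovy'])
```

```text
tin (624.8544311523438, -316.19403076171875) 32.24447250366211 [ 623.80546816 -314.99478081   58.40641608]
rect ((551.7344970703125, 5.43035888671875), (119.61556243896484, 326.8042907714844), 6.438544750213623)
wall rect 441 ((541.3910522460938, 37.446128845214844), (103.1308822631836, 259.1524353027344), 8.414992332458496)
tin (624.3016357421875, -318.0154113769531) 37.53998565673828 [ 622.39253396 -309.96376391   57.57463449]
rect ((557.2064208984375, -1.779693603515625), (140.99072265625, 357.1326904296875), 7.557288646697998)
wall rect 480 ((538.1887817382812, 41.683982849121094), (101.35664367675781, 265.7366027832031), 9.478840827941895)
[ 214. -534.  236.] [ 1.79997211e+02 -1.86267962e-03  2.18745309e+01]
[[   0.      0.96    0.27   74.39]
 [   1.     -0.     -0.      0.5 ]
 [  -0.      0.27   -0.96 -149.79]
 [   0.      0.      0.      1.  ]] 68.44838280068028
```

Request:
servo_tool --steps '[[0,[46,-5,2],[0,0,0]],[0,[46,-5,2],[0,0,0]],[0,[46,-5,2],[0,0,0]],[0,[46,-5,2],[0,0,0]],[0,[46,-5,2],[0,0,0]],[0,[46,-5,2],[0,0,0]],[0,[46,-5,2],[0,0,0]],[0,[46,-5,2],[0,0,0]],[0,[46,-5,2],[0,0,0]],[0,[46,-5,2],[0,0,0]]]' --squeeze 20

```text
time_s: 2.2
ee_pos: [624.1, -314.7, 215.9]
ee_rot: [180.0, 0.0, 21.9]
force: [-1.4, -0.5, 0.1]
gripper_width: 91.3
gripper_force: 0.0
```

Request:
servo_tool --steps '[[0,[0,0,0],[0,0,-0.133]],[0,[0,0,0],[0,0,-0.133]],[0,[0,0,0],[0,0,-0.133]],[0,[0,0,0],[0,0,-0.133]],[0,[0,0,0],[0,0,-0.133]],[0,[0,0,0],[0,0,-0.133]],[0,[0,0,0],[0,0,-0.133]],[0,[0,0,0],[0,0,-0.133]],[0,[0,0,0],[0,0,-0.133]],[0,[0,0,0],[0,0,-0.133]]]'

```text
time_s: 3.2
ee_pos: [622.5, -315.8, 215.8]
ee_rot: [-180.0, -0.0, 98.4]
force: [-0.4, -0.2, 0.5]
gripper_width: 91.2
gripper_force: 0.0
```

```bash
cat > w.py <<'E'
from h import *
def delta(s,tgt,yaw):
    Rt=R.from_euler('xyz',s['ee_rot'],degrees=True).as_matrix()
    d=Rt.T@(np.array(tgt)-s['ee_pos']); g=R.from_matrix(Rt.T@R.from_euler('xyz',[180,0,yaw],degrees=True).as_matrix()).as_rotvec()
    return np.round(d,1),np.round(g,3)
E
python3 - <<'E'
from w import *
s=state(); print(np.round(s['ee_pos'],1),np.round(s['ee_rot'],1),s['time_s'])
p=cams.grab_frame('wrist'); C=cloud(p,s); save(p,'w1.png')
for o in outline_of(p,'tin')[:1]:
    m=o['pixels']&(p['z_map']>0); P=C[m]; T=P[(P[:,2]>50)]
    c,r=cv2.minEnclosingCircle(T[:,:2].astype(np.float32)); print(o['confidence'],o['at'],'tin',c,r,np.median(T[:,2]),np.percentile(T,[1,99],axis=0))
    print(delta(s,[c[0],c[1],33],98))
for o in outline_of(p,'rack')[:1]: print('rack',o['confidence'],o['at'])
E
```

```text
[ 622.5 -315.8  215.8] [-180.    -0.    98.4] 3.2
0.67 [258.7, 181.0] tin (624.5758666992188, -316.49554443359375) 31.245447158813477 59.29154367965934 [[ 595.46821051 -344.8621262    56.70818831]
 [ 653.38507511 -286.59696187   61.02572983]]
(array([ -1. ,   2. , 182.8]), array([-0.   , -0.   ,  0.007]))
```

View pics/w1.png

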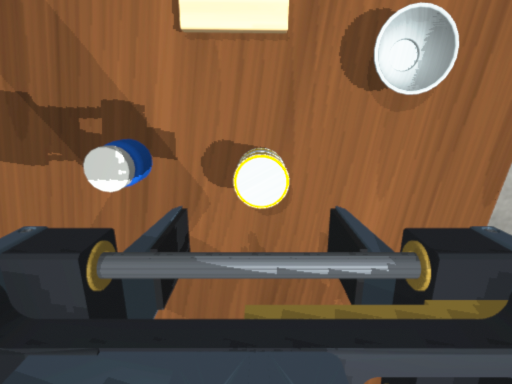

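The wrist view shows the tin's lid at (261,180) centred between the fingers, the pot at left (115,165), the bowl at right (415,50) and the apron ahead (235,15). Descending.

Request:
servo_tool --steps '[[0,[-1,2,20],[0,0,0]],[0,[0,0,25],[0,0,0]],[0,[0,0,25],[0,0,0]],[0,[0,0,25],[0,0,0]],[0,[0,0,25],[0,0,0]],[0,[0,0,25],[0,0,0]],[0,[0,0,20],[0,0,0]],[0,[0,0,13],[0,0,0]],[0,[0,0,5],[0,0,0]],[0,[0,0,0],[0,0,0]]]'

```text
time_s: 4.35
ee_pos: [624.6, -316.5, 32.7]
ee_rot: [-180.0, -0.0, 98.0]
force: [-0.7, 0.5, 0.0]
gripper_width: 91.0
gripper_force: 0.0
```

Request:
servo_tool --steps '[[255,[0,0,0],[0,0,0]],[255,[0,0,0],[0,0,0]],[255,[0,0,0],[0,0,0]],[255,[0,0,0],[0,0,0]],[255,[0,0,0],[0,0,0]],[255,[0,0,0],[0,0,0]],[255,[0,0,0],[0,0,0]],[255,[0,0,0],[0,0,0]],[255,[0,0,0],[0,0,0]],[255,[0,0,0],[0,0,0]]]' --squeeze 20

```text
time_s: 5.35
ee_pos: [625.1, -316.7, 33.7]
ee_rot: [179.9, 0.0, 98.1]
force: [0.1, 1.1, 5.7]
gripper_width: 61.8
gripper_force: 20.0
```

Request:
servo_tool --steps '[[255,[0,0,-10],[0,0,0]],[255,[0,0,-25],[0,0,0]],[255,[0,0,-35],[0,0,0]],[255,[0,0,-35],[0,0,0]],[255,[20,-3,-30],[0,0,0]],[255,[30,-7,-15],[0,0,0]],[255,[35,-7,0],[0,0,0]],[255,[30,-7,0],[0,0,0]],[255,[25,-6,0],[0,0,0]],[255,[10,-3,0],[0,0,0]]]'

```text
time_s: 6.35
ee_pos: [568.6, -170.2, 181.8]
ee_rot: [-179.8, -0.1, 98.2]
force: [0.3, 0.2, -4.5]
gripper_width: 62.2
gripper_force: 20.0
```

Run:
```python
from w import *
s=state(); print(np.round(s['ee_pos'],1),np.round(s['ee_rot'],1),s['time_s'],s['force'],s['gripper_width'])
p=cams.grab_frame('wrist'); C=cloud(p,s); save(p,'w2.png'); np.savez('w2.npz',C=C,z=p['z_map'],c=p['color'])
for t in ['rack','flap','buffer','tin']:
  for o in outline_of(p,t)[:1]:
    m=o['pixels']&(p['z_map']>0); P=C[m]
    print(t,o['confidence'],o['at'],len(P),np.round(np.percentile(P,[2,50,98],axis=0)), cv2.minAreaRect(P[:,:2].astype(np.float32)))
```

```text
[ 568.6 -170.2  181.8] [-1.798e+02 -1.000e-01  9.820e+01] 6.35 [ 0.29522878  0.15423885 -4.51000321] 62.189358647391
rack 0.91 [261.9, 88.0] 17573 [[ 508. -156.   14.]
 [ 558.  -73.   16.]
 [ 619.    5.   61.]] ((559.030517578125, -74.82560729980469), (125.76851654052734, 177.29638671875), 7.629329204559326)
flap 0.71 [257.8, 74.3] 682 [[521. -68.  17.]
 [550. -62.  58.]
 [585. -56.  69.]] ((552.6651000976562, -57.24652099609375), (68.32630920410156, 11.538665771484375), 9.121102333068848)
tin 0.91 [257.8, 239.7] 9270 [[ 540. -191.  153.]
 [ 566. -154.  207.]
 [ 594. -139.  209.]] ((579.2635498046875, -235.35598754882812), (145.7612762451172, 197.53878784179688), 8.279805183410645)
```

View pics/w2.png

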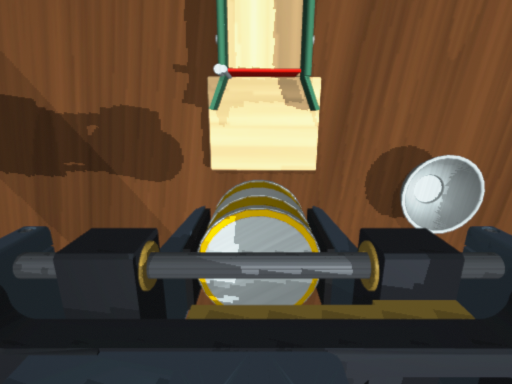

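```bash
cat > fit.py <<'E'
from w import *
def fit():
    d=np.load('w2.npz'); C=d['C']; z=d['z']; c=d['c'].astype(int)
    r,g,b=c[...,0],c[...,1],c[...,2]
    v=z>0
    wall=v&(g>r+15)&(g>b)&(C[...,2]>42)&(C[...,2]<58)&(C[...,1]>-60)
    W=C[wall]; mid=np.median(W[:,0]); 
    L=[]
    for sel in (W[:,0]<555+(-0.14)*(W[:,1]+59),W[:,0]>=555+(-0.14)*(W[:,1]+59)):
        Q=W[sel]; a,bb=np.polyfit(Q[:,1],Q[:,0],1); L.append((a,bb,len(Q))); 
    print('walls x=a*y+b',L)
    red=v&(r>120)&(g<70)&(b<70)&(C[...,2]>50)&(C[...,1]>-90); F=C[red]
    F=F[F[:,2]>55]
    print('flap',len(F),F.mean(0),np.polyfit(F[:,0],F[:,1],1),np.percentile(F,[2,98],axis=0))
    ap=v&(abs(C[...,2]-15)<5)&(C[...,1]<-60)&(r>150)&(g>140); A=C[ap]
    print('apron',cv2.minAreaRect(A[:,:2].astype(np.float32)),np.median(A[:,2]))
fit()
E
python3 fit.py
```

```text
walls x=a*y+b [(np.float64(-0.1334799068717076), np.float64(508.8744750531701), 515), (np.float64(-0.13809722620126308), np.float64(588.4359532129861), 619)]
flap 263 [557.90558196 -60.58827854  61.11586137] [ 1.35931303e-01 -1.36425112e+02] [[525.5409363  -65.18871582  56.7800872 ]
 [587.03814125 -56.04424949  63.34477702]]
apron ((643.580810546875, -120.60163879394531), (115.27875518798828, 297.02716064453125), 84.93206024169922) 15.89953589321594
```

The view shows the apron at (265,125), the flap at (262,72) with its pin on the left, and the tin held squarely. Rack yaw is about 97.8°, flap middle about (557,-60.5), so the apron point is about (566,-126).

Request:
servo_tool --steps '[[255,[10,1,0],[0,0,0.008]],[255,[15,1,0],[0,0,0]],[255,[12,1,10],[0,0,0]],[255,[7,1,20],[0,0,0]],[255,[0,0,30],[0,0,0]],[255,[0,0,25],[0,0,0]],[255,[0,0,20],[0,0,0]],[255,[0,0,13],[0,0,0]],[255,[0,0,7],[0,0,0]],[255,[0,0,3],[0,0,0]]]'

```text
time_s: 7.6
ee_pos: [569.0, -128.2, 54.5]
ee_rot: [-180.0, -0.0, 97.6]
force: [0.6, 0.2, -4.9]
gripper_width: 61.7
gripper_force: 20.0
```

Run:
```python
from w import *
s=state(); print(np.round(s['ee_pos'],1),np.round(s['ee_rot'],2),s['time_s'],s['force'])
print(delta(s,[566.2,-125.9,48],97.75))
```

```text
[ 569.  -128.2   54.5] [-1.7998e+02 -1.0000e-02  9.7640e+01] 7.6 [ 0.59816653  0.22981136 -4.94952414]
(array([ 2.6, -2.4,  6.5]), array([-0.   , -0.   , -0.002]))
```

Request:
servo_tool --steps '[[255,[2.5,-2.5,0],[0,0,0]],[255,[0,0,2],[0,0,0]],[255,[0,0,1.5],[0,0,0]],[255,[0,0,1],[0,0,0]],[255,[0,0,0.5],[0,0,0]],[255,[0,0,0.5],[0,0,0]],[255,[0,0,0],[0,0,0]],[255,[0,0,0],[0,0,0]],[255,[0,0,0],[0,0,0]],[255,[0,0,0],[0,0,0]]]'

```text
time_s: 8.6
ee_pos: [566.1, -126.4, 49.5]
ee_rot: [180.0, 0.0, 97.6]
force: [-0.1, 0.0, -4.5]
gripper_width: 61.7
gripper_force: 20.0
```

Request:
servo_tool --steps '[[255,[0,0,0.5],[0,0,0]],[255,[0,0,0.5],[0,0,0]],[255,[0,0,0.5],[0,0,0]],[255,[0,0,0],[0,0,0]],[255,[0,0,0],[0,0,0]],[255,[0,0,0],[0,0,0]],[255,[0,0,0],[0,0,0]],[255,[0,0,0],[0,0,0]],[255,[0,0,0],[0,0,0]],[255,[0,0,0],[0,0,0]]]'

```text
time_s: 9.6
ee_pos: [566.1, -126.4, 48.6]
ee_rot: [180.0, 0.0, 97.6]
force: [-3.1, 0.8, 5.4]
gripper_width: 61.7
gripper_force: 20.0
```

Request:
servo_tool --steps '[[170,[0,0,0],[0,0,0]],[60,[0,0,0],[0,0,0]],[0,[0,0,0],[0,0,0]],[0,[0,0,0],[0,0,0]],[0,[0,0,0],[0,0,0]],[0,[0,0,0],[0,0,0]],[0,[0,0,0],[0,0,0]],[0,[0,0,-15],[0,0,0]],[0,[0,0,-30],[0,0,0]],[0,[0,0,-35],[0,0,0]]]'

```text
time_s: 10.6
ee_pos: [565.2, -126.2, 127.7]
ee_rot: [-179.8, -0.1, 97.6]
force: [0.4, 0.1, 0.1]
gripper_width: 91.3
gripper_force: 0.0
```

Request:
servo_tool --steps '[[100,[-15,0,-20],[0,0,0]],[170,[-25,0,-10],[0,0,0]],[200,[-25,0,0],[0,0,0]],[200,[-10,0,0],[0,0,0]],[200,[0,0,0],[0,0,0]],[200,[0,0,0],[0,0,0]],[200,[0,0,0],[0,0,0]],[200,[0,0,0],[0,0,0]],[200,[0,0,0],[0,0,0]],[200,[0,0,0],[0,0,0]]]'

```text
time_s: 11.6
ee_pos: [576.1, -200.3, 158.0]
ee_rot: [180.0, 0.0, 97.7]
force: [-0.6, 0.3, 0.4]
gripper_width: 20.2
gripper_force: 0.0
```

Run:
```python
from w import *
s=state(); print(np.round(s['ee_pos'],1),np.round(s['ee_rot'],2),s['time_s'],s['gripper_width'])
p=cams.grab_frame('wrist'); C=cloud(p,s); save(p,'w3.png'); np.savez('w2.npz',C=C,z=p['z_map'],c=p['color'])
o=outline_of(p,'tin')[0]; m=o['pixels']&(p['z_map']>0); P=C[m]; T=P[P[:,2]>66]
print(cv2.minEnclosingCircle(T[:,:2].astype(np.float32)),np.median(T[:,2]))
from fit import *
```

```text
[ 576.1 -200.3  158. ] [180.     0.    97.65] 11.6 20.216169623780473
((565.1181640625, -126.45121002197266), 31.396873474121094) 74.30163517817495
walls x=a*y+b [(np.float64(-0.05024044432189165), np.float64(513.4052760639423), 136), (np.float64(-0.13366815011855285), np.float64(588.6674789085964), 303)]
flap 339 [556.43739757 -60.9299377   61.44492994] [   0.14516659 -141.70605877] [[525.14421638 -65.69510461  58.7616378 ]
 [587.0093966  -55.83298573  63.21895012]]
apron ((645.358642578125, -120.88795471191406), (115.29373931884766, 301.5939636230469), 84.71492767333984) 15.891081720328089
```

View pics/w3.png

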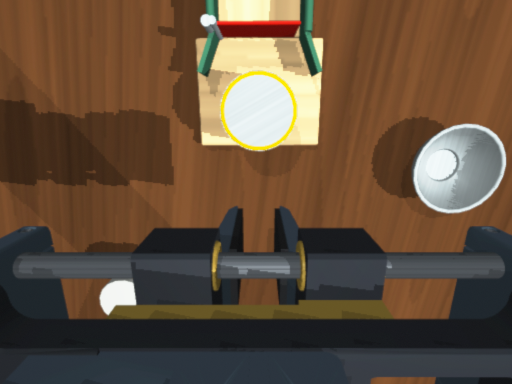

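The tin stands centred on the apron, lid at (259,110), flap shut at (258,28), fingers nearly closed behind it. Lower behind the tin.

Request:
servo_tool --steps '[[200,[0,0,15],[0,0,0]],[200,[0,0,25],[0,0,0]],[200,[0,0,25],[0,0,0]],[200,[0,0,25],[0,0,0]],[200,[0,0,14],[0,0,0]],[200,[0,0,5],[0,0,0]],[200,[8,0,0],[0,0,0]],[200,[8,0,0],[0,0,0]],[200,[5,0,0],[0,0,0]],[200,[2,0,0],[0,0,0]]]'

```text
time_s: 12.7
ee_pos: [573.4, -177.1, 50.0]
ee_rot: [179.9, 0.0, 97.7]
force: [-0.3, 0.6, -0.1]
gripper_width: 19.4
gripper_force: 0.0
```

Request:
servo_tool --steps '[[200,[2,0,0],[0,0,0]],[200,[2,0,0],[0,0,0]],[200,[2,0,0],[0,0,0]],[200,[3,0,0],[0,0,0]],[200,[3,0,0],[0,0,0]],[200,[3,0,0],[0,0,0]],[200,[3,0,0],[0,0,0]],[200,[3,0,0],[0,0,0]],[200,[3,0,0],[0,0,0]],[200,[2,0,0],[0,0,0]]]'

```text
time_s: 13.7
ee_pos: [569.5, -151.9, 49.0]
ee_rot: [180.0, 0.0, 97.6]
force: [0.5, -1.7, -0.3]
gripper_width: 19.6
gripper_force: 1.2
```

```bash
cat > look.py <<'E'
from w import *
import sys
s=state(); O=np.array([557.2,-60.7]); u=np.array([-.1345,.9909]); n=np.array([-.9909,-.1345])
rk=lambda q:np.round([(q-O)@u,(q-O)@n],1)
print('tcp',np.round(s['ee_pos'],1),'rack',rk(s['ee_pos'][:2]),np.round(s['ee_rot'],2),s['time_s'],s['gripper_width'],'Frack',np.round([s['force'][:2]@u,s['force'][:2]@n,s['force'][2]],1))
p=cams.grab_frame('wrist'); C=cloud(p,s); save(p,sys.argv[1]+'.png')
for t in ['tin','buffer','flap']:
  for o in outline_of(p,t)[:1]:
    m=o['pixels']&(p['z_map']>0); P=C[m]; 
    if t=='tin':
        T=P[(P[:,2]>66)&(P[:,2]<82)]; c,r=cv2.minEnclosingCircle(T[:,:2].astype(np.float32)); print('tin rack',rk(np.array(c)),r,'top z',np.percentile(T[:,2],[5,50,95]))
    else:
        q=(P[:,:2]-O)@u; print(t,round(o['confidence'],2),o['at'],'rack x',np.percentile(q,[2,25,50,75,98]),'z',np.percentile(P[:,2],[2,50,98]))
E
python3 look.py w4
```

```text
tcp [ 569.5 -151.9   49. ] rack [-92.   0.] [1.800e+02 1.000e-02 9.763e+01] 13.7 19.6361102129806 Frack [-1.7 -0.3 -0.3]
tin rack [-48.    0.4] 32.14494323730469 top z [73.1521001  74.30408289 75.32567563]
flap 0.62 [243.6, 74.0] rack x [-2.21099367 -0.88160559 -0.73896381  0.57983152  2.09194104] z [23.76910308 60.73720495 69.45522885]
```

Request:
servo_tool --steps '[[200,[4,0,0],[0,0,0]],[200,[4,0,0],[0,0,0]],[200,[4,0,0],[0,0,0]],[200,[4,0,0],[0,0,0]],[200,[4,0,0],[0,0,0]],[200,[4,0,0],[0,0,0]],[200,[4,0,0],[0,0,0]],[200,[4,0,0],[0,0,0]],[200,[4,0,0],[0,0,0]],[200,[4,0,0],[0,0,0]]]'

```text
time_s: 14.9
ee_pos: [565.5, -113.4, 49.2]
ee_rot: [179.8, 0.2, 97.7]
force: [3.6, -7.0, -1.7]
gripper_width: 19.9
gripper_force: 3.7
```

```bash
python3 look.py w5
```

```text
tcp [ 565.5 -113.4   49.2] rack [-53.3  -1.1] [1.7984e+02 1.6000e-01 9.7660e+01] 14.9 19.850879782057202 Frack [-7.5 -2.6 -1.7]
tin rack [-9.8  0.2] 32.425933837890625 top z [73.23312588 74.37808176 75.42574516]
flap 0.91 [239.5, 95.5] rack x [-0.75498017 15.18952165 27.41574478 37.73393378 47.28506402] z [32.99605388 61.69058558 69.42008057]
```

View pics/w5.png

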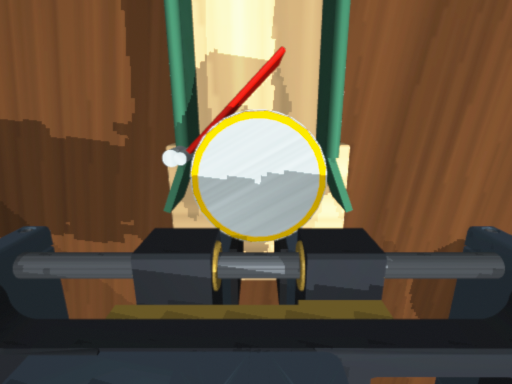

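The tin (258,175) is upright in the mouth and the flap is half open (235,100). Going on.

Request:
servo_tool --steps '[[200,[4,0,0],[0,0,0]],[200,[4,0,0],[0,0,0]],[200,[4,0,0],[0,0,0]],[200,[4,0,0],[0,0,0]],[200,[4,0,0],[0,0,0]],[200,[4,0,0],[0,0,0]],[200,[4,0,0],[0,0,0]],[200,[4,0,0],[0,0,0]],[200,[4,0,0],[0,0,0]],[200,[4,0,0],[0,0,0]]]'

```text
time_s: 16.1
ee_pos: [561.0, -72.7, 49.3]
ee_rot: [179.7, 0.1, 97.6]
force: [4.7, -3.5, -1.6]
gripper_width: 19.7
gripper_force: 2.6
```

```bash
python3 look.py w6
```

```text
tcp [561.  -72.7  49.3] rack [-12.4  -2.2] [1.7973e+02 6.0000e-02 9.7590e+01] 16.1 19.746909223492246 Frack [-4.1 -4.2 -1.6]
tin rack [31.1 -1.9] 32.590389251708984 top z [73.2813892  74.45042994 75.50934117]
flap 0.64 [197.1, 134.4] rack x [ 1.6176538  13.77004124 52.22234519 59.96865783 66.65127514] z [27.79603145 60.13239617 62.96054038]
```

Request:
servo_tool --steps '[[200,[4,0,0],[0,0,0]],[200,[4,0,0],[0,0,0]],[200,[4,0,0],[0,0,0]],[200,[4,0,0],[0,0,0]],[200,[4,0,0],[0,0,0]],[200,[4,0,0],[0,0,0]],[200,[4,0,0],[0,0,0]],[200,[4,0,0],[0,0,0]],[200,[4,0,0],[0,0,0]],[200,[4,0,0],[0,0,0]]]'

```text
time_s: 17.3
ee_pos: [554.6, -33.4, 49.3]
ee_rot: [179.9, 0.0, 97.6]
force: [3.8, -2.3, -1.0]
gripper_width: 19.8
gripper_force: 2.2
```

```bash
python3 look.py w7
```

```text
tcp [554.6 -33.4  49.3] rack [27.4 -1. ] [1.7988e+02 4.0000e-02 9.7600e+01] 17.3 19.75307896271654 Frack [-2.8 -3.4 -1. ]
buffer 0.8 [255.5, 5.2] rack x [152.03820484 152.35607704 152.50726544 152.65736982 152.95928172] z [24.3911251 37.6069991 47.6536754]
flap 0.65 [196.8, 216.9] rack x [31.45538918 42.74196631 47.36366046 52.58403281 60.04838571] z [27.85531883 60.78787498 72.51636611]
```

View pics/w7.png

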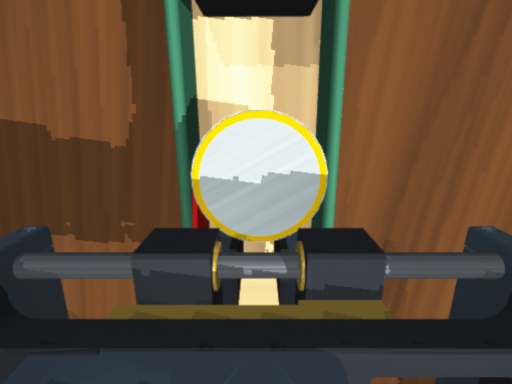

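The pad shows dark at the top (255,5), its face near rack x = 152; the tin is upright at (259,175), with about 50 mm to contact. Advance to shortly before it.

Request:
servo_tool --steps '[[200,[4,0,0],[0,0,0]],[200,[4,0,0],[0,0,0]],[200,[4,0,0],[0,0,0]],[200,[4,0,0],[0,0,0]],[200,[4,0,0],[0,0,0]],[200,[4,0,0],[0,0,0]],[200,[4,0,0],[0,0,0]],[200,[4,0,0],[0,0,0]],[200,[4,0,0],[0,0,0]],[200,[4,0,0],[0,0,0]]]'

```text
time_s: 18.5
ee_pos: [548.1, 6.4, 49.0]
ee_rot: [-180.0, 0.1, 97.7]
force: [1.4, -3.7, 1.0]
gripper_width: 19.8
gripper_force: 2.7
```

```bash
python3 look.py w8
```

```text
tcp [548.1   6.4  49. ] rack [67.7 -0. ] [-1.7998e+02  5.0000e-02  9.7680e+01] 18.5 19.784707805742766 Frack [-3.9 -0.9  1. ]
tin rack [112.    0.9] 31.563329696655273 top z [73.18704697 74.31657648 75.34212925]
buffer 0.58 [258.9, 77.0] rack x [152.44559274 153.56067919 156.15367147 158.80598685 167.53153584] z [28.06428071 61.36922871 63.17198209]
flap 0.16 [259.1, 178.1] rack x [ 85.44593499 101.96186258 114.69919594 126.80946669 140.51665448] z [72.8960534  74.31969858 75.61134856]
```

Request:
servo_tool --steps '[[200,[1,0,0],[0,0,0]],[200,[1,0,0],[0,0,0]],[200,[1,0,0],[0,0,0]],[200,[1,0,0],[0,0,0]],[200,[1,0,0],[0,0,0]],[200,[0,0,0],[0,0,0]],[200,[0,0,0],[0,0,0]],[200,[0,0,0],[0,0,0]],[200,[0,0,0],[0,0,0]],[200,[0,0,0],[0,0,0]]]'

```text
time_s: 19.7
ee_pos: [547.6, 11.5, 48.9]
ee_rot: [-180.0, -0.0, 97.6]
force: [1.7, -3.3, 1.4]
gripper_width: 19.2
gripper_force: 2.1
```

```bash
python3 look.py w9
```

```text
tcp [547.6  11.5  48.9] rack [72.8 -0.2] [-180.     -0.     97.62] 19.7 19.236575639900465 Frack [-3.5 -1.2  1.4]
tin rack [117.4   0.7] 31.399198532104492 top z [73.22772978 74.32565779 75.34386068]
buffer 0.63 [258.8, 88.7] rack x [152.49519437 154.32143937 156.89549802 159.24687499 167.43488559] z [35.59591908 61.49792425 63.14852582]
```

Request:
servo_tool --steps '[[200,[1,0,0],[0,0,0]],[200,[1,0,0],[0,0,0]],[200,[1,0,0],[0,0,0]],[200,[0,0,0],[0,0,0]],[200,[0,0,0],[0,0,0]],[200,[0,0,0],[0,0,0]],[200,[0,0,0],[0,0,0]],[200,[0,0,0],[0,0,0]],[200,[0,0,0],[0,0,0]],[200,[0,0,0],[0,0,0]]]'

```text
time_s: 20.9
ee_pos: [547.3, 14.5, 48.9]
ee_rot: [-180.0, -0.0, 97.6]
force: [1.6, -2.2, 0.7]
gripper_width: 19.7
gripper_force: 1.7
```

Request:
servo_tool --steps '[[200,[1,0,0],[0,0,0]],[200,[1,0,0],[0,0,0]],[200,[0,0,0],[0,0,0]],[200,[0,0,0],[0,0,0]],[200,[0,0,0],[0,0,0]],[200,[0,0,0],[0,0,0]],[200,[0,0,0],[0,0,0]],[200,[0,0,0],[0,0,0]],[200,[0,0,0],[0,0,0]],[200,[0,0,0],[0,0,0]]]'

```text
time_s: 21.9
ee_pos: [547.0, 16.2, 48.9]
ee_rot: [180.0, 0.0, 97.6]
force: [3.1, -4.4, -0.4]
gripper_width: 19.7
gripper_force: 2.6
```

Request:
servo_tool --steps '[[200,[1,0,0],[0,0,0]],[200,[0,0,0],[0,0,0]],[200,[0,0,0],[0,0,0]],[200,[0,0,0],[0,0,0]],[200,[0,0,0],[0,0,0]],[200,[0,0,0],[0,0,0]],[200,[0,0,0],[0,0,0]],[200,[0,0,0],[0,0,0]],[200,[0,0,0],[0,0,0]],[200,[0,0,0],[0,0,0]]]'

```text
time_s: 22.9
ee_pos: [546.9, 17.1, 48.9]
ee_rot: [180.0, 0.0, 97.6]
force: [3.6, -4.1, 0.2]
gripper_width: 19.9
gripper_force: 2.9
```

Request:
servo_tool --steps '[[200,[1,0,0],[0,0,0]],[200,[0,0,0],[0,0,0]],[200,[0,0,0],[0,0,0]],[200,[0,0,0],[0,0,0]],[200,[0,0,0],[0,0,0]],[200,[0,0,0],[0,0,0]],[200,[0,0,0],[0,0,0]],[200,[0,0,0],[0,0,0]],[200,[0,0,0],[0,0,0]],[200,[0,0,0],[0,0,0]]]'

```text
time_s: 23.9
ee_pos: [546.9, 17.8, 49.0]
ee_rot: [180.0, 0.1, 97.6]
force: [3.1, -6.8, -0.3]
gripper_width: 19.1
gripper_force: 3.3
```

Request:
servo_tool --steps '[[200,[1,0,0],[0,0,0]],[200,[0,0,0],[0,0,0]],[200,[0,0,0],[0,0,0]],[200,[0,0,0],[0,0,0]],[200,[0,0,0],[0,0,0]],[200,[0,0,0],[0,0,0]],[200,[0,0,0],[0,0,0]],[200,[0,0,0],[0,0,0]],[200,[0,0,0],[0,0,0]],[200,[0,0,0],[0,0,0]]]'

```text
time_s: 24.9
ee_pos: [546.8, 18.6, 48.9]
ee_rot: [180.0, 0.1, 97.7]
force: [2.8, -7.0, -0.5]
gripper_width: 19.9
gripper_force: 3.8
```

```bash
python3 look.py w10; python3 -c "
from h import *
for i in range(4):
    cams.grab_frame('side'); print(np.round(state()['force'],1))"
```

```text
tcp [546.8  18.6  48.9] rack [80.  -0.3] [1.7999e+02 8.0000e-02 9.7650e+01] 24.9 19.865659386750345 Frack [-7.4 -1.8 -0.5]
tin rack [ 1.241e+02 -1.000e-01] 31.984315872192383 top z [73.20786875 74.31495082 75.3453599 ]
buffer 0.62 [261.1, 97.4] rack x [156.17683867 157.97631759 160.15361785 161.96697834 167.53394517] z [46.12740516 61.70126198 63.15219141]
flap 0.16 [258.0, 71.1] rack x [ 25.66816902 154.77673312 171.08594423 195.08412191 213.52142098] z [14.88174208 48.85573287 74.67898111]
[ 2.7 -6.3 -0.2]
[ 2.8 -7.1  0.5]
[ 3.3 -6.6 -0. ]
[ 2.6 -7.4  0.3]
```

View pics/w10.png

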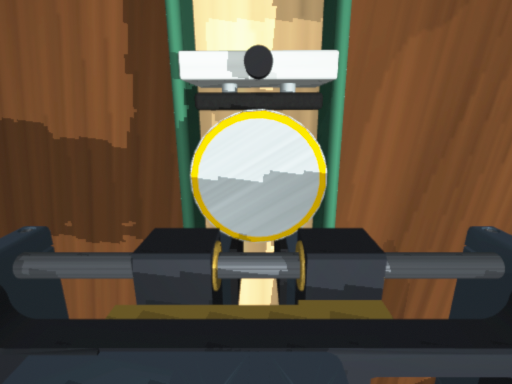

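The pad (260,98) is pressed roughly 3 mm, with clear gap to the block (258,65); tin upright. One more millimetre, then back off slowly.

Request:
servo_tool --steps '[[200,[1,0,0],[0,0,0]],[200,[0,0,0],[0,0,0]],[200,[0,0,0],[0,0,0]],[200,[0,0,0],[0,0,0]],[200,[0,0,0],[0,0,0]],[200,[0,0,0],[0,0,0]],[200,[0,0,0],[0,0,0]],[200,[0,0,0],[0,0,0]],[200,[0,0,0],[0,0,0]],[200,[0,0,0],[0,0,0]]]'

```text
time_s: 26.3
ee_pos: [546.7, 19.3, 49.0]
ee_rot: [180.0, 0.1, 97.7]
force: [3.9, -7.7, 0.2]
gripper_width: 19.7
gripper_force: 4.2
```

```bash
python3 look.py w11
```

```text
tcp [546.7  19.3  49. ] rack [80.7 -0.4] [1.7998e+02 1.0000e-01 9.7670e+01] 26.3 19.738440659356836 Frack [-8.1 -2.9  0.2]
tin rack [125.    0.6] 31.55992317199707 top z [73.21062893 74.34119758 75.36923   ]
buffer 0.88 [256.6, 97.3] rack x [156.45811557 158.28081741 160.50148713 162.69945194 167.72462197] z [44.99558297 61.66154276 63.13729324]
flap 0.29 [258.6, 73.9] rack x [ 26.28110745 155.02956113 171.7178365  195.64763542 214.22555975] z [14.87960397 48.68809816 74.81893571]
```

Request:
servo_tool --steps '[[200,[-0.5,0,0],[0,0,0]],[200,[-0.5,0,0],[0,0,0]],[200,[-0.5,0,0],[0,0,0]],[200,[-0.5,0,0],[0,0,0]],[200,[-0.5,0,0],[0,0,0]],[200,[-0.5,0,0],[0,0,0]],[200,[-0.5,0,0],[0,0,0]],[200,[-0.5,0,0],[0,0,0]],[200,[-0.5,0,0],[0,0,0]],[200,[-0.5,0,0],[0,0,0]]]'

```text
time_s: 27.5
ee_pos: [547.1, 15.6, 49.0]
ee_rot: [180.0, -0.0, 97.6]
force: [2.7, 2.0, 0.7]
gripper_width: 19.3
gripper_force: 1.4
```

Request:
servo_tool --steps '[[200,[-1,0,0],[0,0,0]],[200,[-1,0,0],[0,0,0]],[200,[-1,0,0],[0,0,0]],[200,[-1,0,0],[0,0,0]],[200,[-1,0,0],[0,0,0]],[200,[-1,0,0],[0,0,0]],[200,[0,0,0],[0,0,0]],[200,[0,0,0],[0,0,0]],[200,[0,0,0],[0,0,0]],[200,[0,0,0],[0,0,0]]]'

```text
time_s: 28.5
ee_pos: [547.9, 9.3, 48.9]
ee_rot: [-180.0, 0.0, 97.6]
force: [1.8, 1.2, 0.6]
gripper_width: 19.7
gripper_force: 1.3
```

```bash
python3 look.py w12
```

```text
tcp [547.9   9.3  48.9] rack [70.6 -0.2] [-1.7999e+02  2.0000e-02  9.7630e+01] 28.5 19.730342682800927 Frack [ 1.  -2.   0.6]
tin rack [123.2   0.6] 31.333498001098633 top z [73.15721318 74.28820912 75.36196821]
buffer 0.91 [259.7, 82.7] rack x [154.1969449  156.01387795 158.21859032 160.6529182  167.50632748] z [37.2530961  61.54934511 63.28055556]
```

The tin stayed by the pad (pad still ~1.5 mm in). Lift straight out.

Request:
servo_tool --steps '[[200,[0,0,-4],[0,0,0]],[200,[0,0,-6],[0,0,0]],[200,[0,0,-8],[0,0,0]],[200,[0,0,-8],[0,0,0]],[200,[0,0,-8],[0,0,0]],[200,[0,0,-10],[0,0,0]],[200,[0,0,-15],[0,0,0]],[200,[0,0,-20],[0,0,0]],[200,[0,0,-25],[0,0,0]],[200,[0,0,-25],[0,0,0]]]'

```text
time_s: 29.7
ee_pos: [546.7, 9.4, 179.1]
ee_rot: [-179.9, -0.0, 97.6]
force: [-0.7, 0.1, -1.0]
gripper_width: 19.8
gripper_force: 0.0
```

Request:
servo_tool --steps '[[200,[-20,0,-10],[0,0,0]],[200,[-30,0,-10],[0,0,0]],[200,[-30,0,0],[0,0,0]],[200,[-30,0,0],[0,0,0]],[200,[-20,0,0],[0,0,0]],[200,[-10,0,0],[0,0,0]],[200,[0,0,0],[0,0,0]],[200,[0,0,0],[0,0,0]],[200,[0,0,0],[0,0,0]],[200,[0,0,0],[0,0,0]]]'

```text
time_s: 30.7
ee_pos: [566.4, -128.4, 198.1]
ee_rot: [-180.0, -0.0, 97.7]
force: [0.1, -0.4, -0.3]
gripper_width: 19.6
gripper_force: 0.0
```

```bash
python3 look.py w13
```

```text
tcp [ 566.4 -128.4  198.1] rack [-68.3   0. ] [-1.7999e+02 -1.0000e-02  9.7690e+01] 30.7 19.633116619755235 Frack [-0.4 -0.  -0.3]
tin rack [99.7  0.4] 20.008174896240234 top z [67.36588368 73.45901397 75.05566366]
flap 0.68 [257.4, 117.1] rack x [-1.45062656  0.03627286  0.97983751  1.90434642  2.94169441] z [53.43830551 62.05348051 69.93480152]
```

View pics/w13.png

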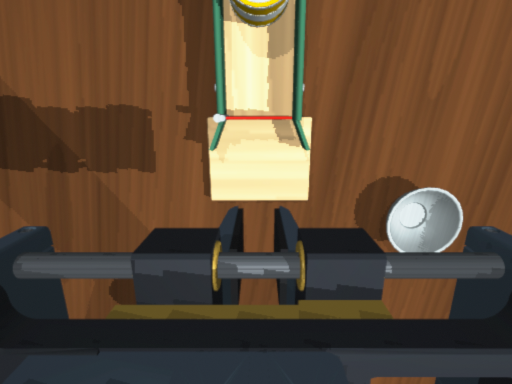

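The flap is shut (257,117) and the tin stands at the far end (258,5). A quick check from the top camera, then hand in.

Run:
```python
from w import *
O=np.array([557.2,-60.7]); u=np.array([-.1345,.9909])
p=cams.grab_frame('top'); C=cloud(p)
for t in ['tin','buffer']:
  for o in outline_of(p,t)[:1]:
    P=C[o['pixels']&(p['z_map']>0)]; T=P[P[:,2]>(66 if t=='tin' else 40)]; q=(T[:,:2]-O)@u
    print(t,o['confidence'],np.percentile(q,[2,50,98]),np.percentile(T[:,2],[5,50,95]))
cv2.imwrite('pics/end.png',cv2.cvtColor(cv2.resize(p['color'][160:250,190:330],(700,450)),cv2.COLOR_RGB2BGR))
```

```text
tin 0.93 [ 99.15235654 124.76243569 150.81421015] [68.62741053 73.78377972 78.5246413 ]
```

View pics/end.png

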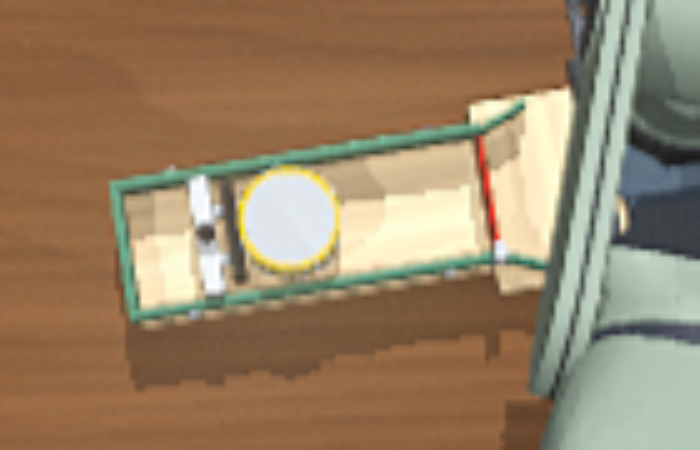

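The tin (288,218) stands against the dark pad (232,232) and the flap is shut (488,190).

```bash
python3 -c "
from workcell import ticket; print(ticket.job_done())"
```

```text
the job is handed in; nothing more can be done
None
```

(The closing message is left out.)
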